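Two metered turns of the glaze feeder

TASK

Make a dry calibration run on the empty glaze feeder: slide its outlet shutter fully open, then crank the handle clockwise (seen from above) through its free play until you feel the auger bite, and from that point give the auger exactly two full turns, neither more nor less. Then slide the shutter fully closed and let go. The auger must only turn while the shutter is open and never backwards; keep the crank handle on its true circle, without forcing the crank sideways on its soft coupling, and leave the cup standing under the outlet.

Things in the scene. Friction and masses are not known exactly. Their poses are not given: they have to be found in the camera images.
- feeder: Bench glaze feeder, screwed to the table: grey gear case 130 x 120 mm, 90 mm high, with a low aluminium hopper behind (its lid handle reaches 109 mm) and an aluminium chute bed in front, 130 mm wide, top at 72 mm, guides to 76 mm. Origin on the table directly below the crank axis; x points from the chute to the hopper (away from the robot), y to the left, z up.
- shutter_tab (a point): Middle of the upright steel tab of the outlet shutter, on top of the chute 150 mm in front of the crank axis. The tab is 12 mm thick along the feeder's y (the way it slides), 34 mm wide along x, and stands from 76 to 110 mm above the table; this point is 14 mm below its top, at 96 mm, and has the feeder's axes.
- shutter (a joint): Travel of the shutter in m: 0 fully closed (as it starts, tab toward the feeder's -y, 18 mm right of the middle), 0.036 fully open (18 mm left of the middle, +y). It rubs with about 3 N, stays where it is left and has hard stops at both ends.
- handle: Steel crank arm on the round gear head. Origin on the vertical crank axis, 126 mm above the table (arm top 130 mm, brass nut on the axis 135 mm); its x axis points along the arm to the knob. It idles on the auger shaft (under 1 N at the knob) within a hidden free play. If turned back it idles for up to 280 degrees in all, then would drag the auger backwards.
- auger_shaft (a point): Fixed point where the unloaded crank axis stands, 126 mm above the table. The crank sits on a rubber coupling that yields 1 mm sideways per 8 N; more than 3 mm (24 N) strains it. Cranked clockwise from above, the handle takes up the play, then a dog bites and the auger shaft turns with it, which needs about 7 N at the knob. The play left at the start, 45 to 260 degrees, cannot be seen.
- knob (a point): Centre of the upright black grip on the end of the crank arm: 22 mm diameter, 45 mm tall (134 to 179 mm above the table), 50 mm from the crank axis; this point is at 158 mm. The grip revolves freely on its own pin, so it can be pinched from above and led round without turning the gripper.
- metering_nut (a point): Small nut hidden inside the gear case by which the turns are judged: it creeps 0.5 mm along the feeder's +y per clockwise turn of the auger, from 0. It cannot be seen, and its reading is too coarse to count by.
- cup: Small terracotta cup, 65 mm wide and 50 mm high, standing under the outlet of the chute. Origin in the middle of its underside.

How it is judged (in metres and radians):
On the way, in this order (a step that is already met when the one before it is completed fails the run):
1. the shutter is fully open (33 mm or more) before the auger has turned (value of joint shutter above 0.033 m and y of metering_nut in the frame of feeder below 4e-05 m), for 0.2 s.
2. the auger has made two turns, within 20 degrees, with the shutter still open (y of metering_nut in the frame of feeder between 0.000972222 and 0.00102778 m and value of joint shutter above 0.03 m), for 0.2 s.
At the end, for the whole second after the job is handed in: The auger has turned two full turns clockwise from where it stood, within 20 degrees; the shutter is closed to within 3 mm; the cup stands upright within 15 mm of where it was (y of metering_nut in the frame of feeder between 0.000972222 and 0.00102778 m and value of joint shutter below 0.003 m and distance of cup from where it was at the start of the episode below 0.015 m and angle between cup's own z axis and vertical below 0.15 rad); the robot touches nothing.
It fails at once if the auger is turned more than 20 degrees past two turns (y of metering_nut in the frame of feeder above 0.00102778 m).
It fails at once if the auger is turned backwards by more than 20 degrees (y of metering_nut in the frame of feeder below -2.77778e-05 m).
It fails at once if the auger is turned on with the shutter not open (value of joint shutter below 0.028 m and y of metering_nut in the frame of feeder between 5e-05 and 0.000972222 m).
It fails at once if the crank is forced 3.5 mm sideways on its rubber coupling (about 28 N) (horizontal distance between handle and auger_shaft above 0.0035 m).
It also fails if it takes over 72 s, if anything falls off the work surface, if the arm or the gripper's body presses on something with over 40 N, if the wrist force passes 120 N, or if a joint passes its speed limit or range.

ROBOT

A 6-joint arm with a two-finger parallel gripper is mounted at the origin on a cart in front of the work surface, level with it; the furniture and walls round the work are solid. World frame = base frame: x ahead of the robot, y to its left, z up, the work surface at z = 0. Lengths are in m, angles in degrees, forces in N, time in s.
With the tool pointing down it reaches from about 0.4 to 0.825 m from the base axis. Payload 7 kg.
Tool frame: the origin (TCP) lies at the very end of the fingers, on their centre line; the grasp point (between the pads) lies 19 mm behind it (ctrl.pinch_z is the distance from the TCP to the grasp point, in m); z points along the fingers, x is the direction in which the jaws open and shut, and the axes are right-handed (so a half turn about z gives the same grasp; the last joint's range is limited). The gripper opens to 88 mm and grips with 3 to 60 N. Pads are 19 mm wide; open, the fingers measure 130 mm over their backs; the gripper's body (78 mm by 193 mm) begins 47 mm behind the grasp point.
Start: joints at [-51.274, 20.546, 0.682, 0, -70.136, -16.507], TCP at [0.255, -0.625, 0.227] pointing down, gripper open.
Joint ranges: [-176.03, 176.03], [-82.01, 121.73], [-58.28, 71.71], [-173.87, 95.51], [-174.79, -0.11], [-173.66, 173.66]. Speed limits (degrees/s): [136.94, 136.94, 172.46, 180, 180, 180].

INTERFACE

Orientations are given as [roll, pitch, yaw] about the fixed x, y, z axes, in that order (R = Rz(yaw) Ry(pitch) Rx(roll)).
In Python, from plant import ctrl gives the robot as it stands.
- The arm moves only by the tool carry_out, never from a script. Its argument "increments" is a list of rows, each a list of 7 numbers: the turn, a rotation vector about the world's x, y, z in degrees, then the shift along the world's x, y, z in mm, then the closure, from 0 (fully open) to 1 (shut). In form: [[ax, ay, az, dx, dy, dz, grip], ...]. A call has 1 to 20 rows; each row is the pose to reach, as a shift and turn from the pose commanded when the call began; what a row does not reach only later rows make up. A row lasts 1/8 s, in which the tool goes at most 62.5 mm and 10.7 degrees, less where a joint would pass 70% of its speed; a pose out of reach is approached as far as the arm can. A call with a gripper value outside its range is refused whole. The fingers move at their own pace and stop on an object; the grip force is fixed at half the most. Time passes only in rows, so rows that repeat a pose let the fingers close. It gives the time, the measured TCP pose, the force and the opening at its end, in the units of the state.
- ctrl.get_obs(): the state, without advancing time (a new reading comes with each control period).
- ctrl.snapshot(name): name is "scene" or "top" or "wrist"; returns a dict with "pixels" (420x560x3 uint8, blue, green, red), "intrinsics" (3x3 intrinsics, pixels), "dist" ([k1, k2, p1, p2, k3] as OpenCV has them; the pictures are not rectified), "rvec" (rotation vector, rad) and "tvec" (3), from world to camera coordinates, as OpenCV has them; the wrist camera has in their place "hand_eye" (4x4, takes a point from camera to tool coordinates, whose origin is the TCP and whose axes are the tool frame's). Camera axes: x right, y down, z forward; pixel columns grow to the right and rows downward; lengths in m; the calibration is good to about 2 mm. A picture is of the moment at which its call begins: read the wrist's pose just before it. There is no depth.
- ctrl.close_job(): hands the job in, once; it reports no verdict.
Trained networks look in a picture, given as the dict that the camera call returned (one of the last four; its "shot" number tells which), for a name from the list of things; names that differ only in an ending like _2 or _b are one class to them, and where a whole thing is asked for, a point or a joint stands for the part that bears it (a point fixed in the world has none). Each returns a list of dicts, best first, with "confidence" (0 to 1); they miss things now and then, are a little off and sometimes report something else, mostly with a low value. They report only what shows in the picture. A call takes as long as a camera call.
- ctrl.search_frame(picture, label): "centre" ([x, y, z] in m, in world coordinates, good to about 4 mm: the middle of the surface that is visible of it).
- ctrl.outline_of(picture, label): "pixels" (420x560 bool, what is visible of it).
The state is a dict: "clock": time; "joint_pos": joint angles; "qvel": joint speeds; "tau": joint torques, N m; "tool_pos": TCP position; "orientation": TCP orientation; "force": force on the tool from outside, world axes, zero at the start; "moment": the same for the moment, N m; "opening": finger opening in m.
Only numpy, scipy, OpenCV 4.12 (cv2) and the standard library are available. Lean on these libraries where they do the work, as an engineer would, in place of code of your own. Each camera call takes 0.05 s, during which the arm holds its last target. There are 200 camera calls.

## Working session

There is one attempt and no reset: what is moved stays moved. The work goes in short steps, Python scripts to look and compute and a tool call to move; the robot and the scene stay as the last step left them, time stands still between calls to the robot, and variables do not carry over. Pictures are saved under pics/ and viewed, about 8 in all and at most 12, crops included, and the job is handed in when it is done.

Besides the shell and the picture viewer there is one more tool, called after ">>>" as a command line: name --pt "numbers of a row" for each row, then --argument value for the rest. carry_out: Moves the arm, as the interface text tells. Its arguments: {"type":"object","properties":{"increments":{"type":"array"}},"required":["increments"]}

```bash
mkdir -p pics; ls
cat > h.py <<'E'
from plant import ctrl
import cv2, numpy as np
def snap(cam,name=None):
    o=ctrl.get_obs(); p=ctrl.snapshot(cam)
    if name: cv2.imwrite('pics/'+name+'.png',p["pixels"])
    return o,p
def find(p,labels):
    for l in labels:
        for r in ctrl.search_frame(p,l)[:2]: print(l,round(r["confidence"],2),np.round(r["centre"],4))
E
python3 - <<'E'
from h import *
for c in ("scene","top"):
    o,p=snap(c,c+"0"); print(c); find(p,["feeder","shutter_tab","handle","knob","cup"])
print(o)
a=cv2.imread('pics/scene0.png');b=cv2.imread('pics/top0.png')
E
```

```text
pics
scene
feeder 0.66 [0.5491 0.1484 0.0728]
shutter_tab 0.61 [0.4367 0.06   0.0769]
handle 0.68 [0.6093 0.0707 0.1366]
knob 0.48 [0.6127 0.0733 0.1594]
cup 0.54 [0.4239 0.0971 0.0206]
cup 0.43 [0.439  0.0634 0.0763]
top
feeder 0.62 [0.5395 0.101  0.084 ]
shutter_tab 0.87 [0.4494 0.0588 0.0746]
shutter_tab 0.37 [0.5993 0.083  0.1326]
handle 0.93 [0.5956 0.0834 0.1297]
knob 0.5 [0.5431 0.1038 0.0851]
{'clock': 0.3, 'joint_pos': array([-5.12750877e+01,  2.05633170e+01,  6.69070007e-01, -7.19203282e-03,
       -7.01379879e+01, -1.65069446e+01]), 'qvel': array([-0.00895706, -0.12394138,  0.19209539,  0.0173445 , -0.05548955,
       -0.01742155]), 'tau': array([-4.44906400e-04, -5.81811368e+01,  2.92815685e+01,  6.99002624e+00,
        9.23249434e-03, -1.22981919e-04]), 'tool_pos': array([ 0.25516438, -0.62473675,  0.22624905]), 'orientation': array([-1.79997325e+02, -3.28279938e-02,  1.12215521e+02]), 'force': array([-0.05601385, -0.0240974 ,  0.07457118]), 'moment': array([ 0.00017818, -0.0178569 , -0.03478898]), 'opening': 0.08741222569306777}
```

View pics/scene0.png

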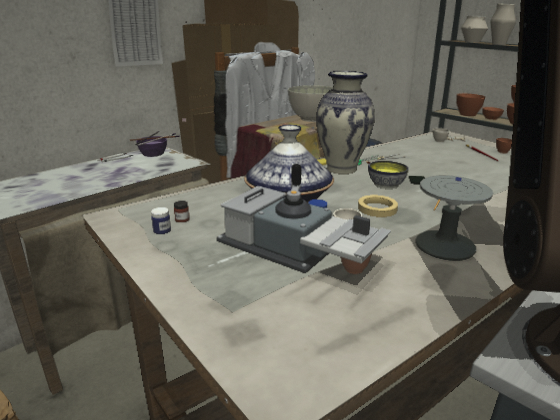

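View pics/top0.png

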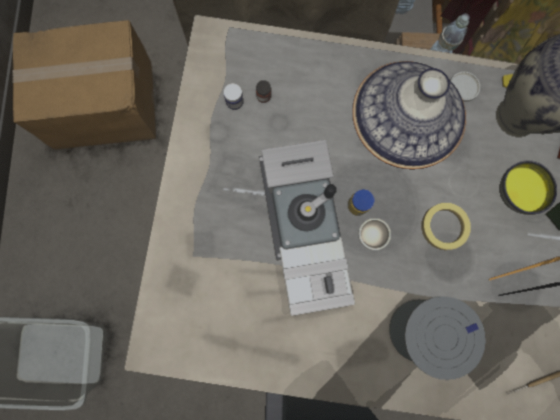

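```bash
cat >> h.py <<'E'
def camT(p,o=None):
    if "rvec" in p:
        R=cv2.Rodrigues(np.array(p["rvec"],float))[0]; t=np.array(p["tvec"],float).ravel()
        return R.T,-R.T@t
    from scipy.spatial.transform import Rotation as Ro
    W=np.eye(4); W[:3,:3]=Ro.from_euler('xyz',o["orientation"],degrees=True).as_matrix(); W[:3,3]=o["tool_pos"]
    M=W@np.array(p["hand_eye"]); return M[:3,:3],M[:3,3]
def pix(p,uv,z,o=None):
    R,c=camT(p,o)
    n=cv2.undistortPoints(np.array([[uv]],float),np.array(p["intrinsics"]),np.array(p["dist"],float)).ravel()
    d=R@np.array([n[0],n[1],1]); return c+d*(z-c[2])/d[2]
def proj(p,X,o=None):
    R,c=camT(p,o); Rc=R.T
    return cv2.projectPoints(np.array(X,float).reshape(-1,3),cv2.Rodrigues(Rc)[0],-Rc@c,np.array(p["intrinsics"]),np.array(p["dist"],float))[0].reshape(-1,2)
E
python3 - <<'E'
from h import *
o,p=snap("top")
cv2.imwrite('pics/topc.png',cv2.resize(p["pixels"][130:320,240:370],None,fx=3.1,fy=3.1,interpolation=cv2.INTER_CUBIC))
for n,uv,z in [("nut",(308,210),.135),("knob",(330,190),.179),("tab",(329,280),.11),("turntable",(445,335),.1)]: print(n,pix(p,uv,z))
E
```

```text
nut [0.58608871 0.10230513 0.135     ]
knob [0.61643501 0.06601856 0.179     ]
tab [0.45426061 0.05752255 0.11      ]
turntable [ 0.35392739 -0.17054611  0.1       ]
```

View pics/topc.png

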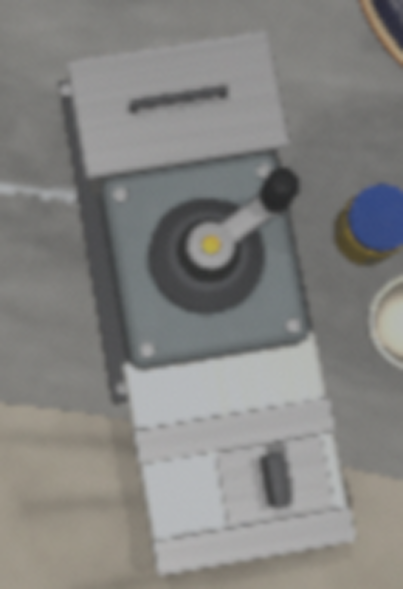

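>>> carry_out --pt "0 0 -3 20 40 50 0" --pt "0 0 -6 40 100 100 0" --pt "0 0 -9 60 160 130 0" --pt "0 0 -12 80 220 130 0" --pt "0 0 -13 100 280 130 0" --pt "0 0 -13 120 340 130 0" --pt "0 0 -13 140 400 130 0" --pt "0 0 -13 160 460 130 0" --pt "0 0 -13 180 520 130 0" --pt "0 0 -13 200 580 130 0" --pt "0 0 -13 215 640 130 0" --pt "0 0 -13 235 700 130 0" --pt "0 0 -13 235 700 130 0" --pt "0 0 -13 235 700 130 0"

```text
clock: 2.4
tool_pos: [0.4906, 0.0772, 0.356]
orientation: [-179.9, 0.0, 99.4]
force: [0.1, -0.2, 0.2]
opening: 0.0877
```

Run:
```python
from h import *
o,p=snap("wrist","w0"); print(o["tool_pos"],o["orientation"],o["force"])
Z=[]
for l in ["shutter_tab","handle","knob","cup"]:
    for r in ctrl.search_frame(p,l)[:2]: print(l,round(r["confidence"],2),np.round(r["centre"],4))
```

```text
[0.49055344 0.07721282 0.35604311] [-1.79949991e+02  1.08371092e-02  9.93855280e+01] [ 0.05435396 -0.19010514  0.15168555]
shutter_tab 0.98 [0.4438 0.0561 0.0779]
handle 0.56 [0.5979 0.0865 0.1287]
knob 0.83 [0.6122 0.064  0.1622]
```

View pics/w0.png

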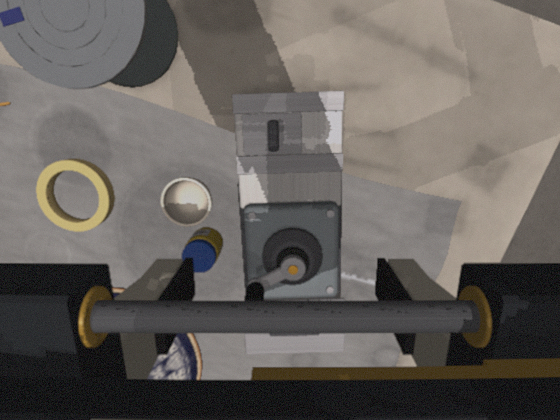

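Run:
```python
from h import *
o,p=snap("wrist")
for n,uv,z in [("nut",(292.5,269.5),.135),("knobtop",(254,290),.179),("tabtop",(273,124),.11),("tabmid",(273,135),.096),("caseFL",(243.5,206),.09),("caseFR",(338.5,204),.09),("chuteL",(234,94),.076),("chuteR",(344,92),.076)]: print(n,pix(p,uv,z,o).round(4))
m=ctrl.outline_of(p,"shutter_tab")[0]["pixels"]; r,c=np.nonzero(m); print(r.min(),r.max(),c.min(),c.max())
cv2.imwrite('pics/w0c.png',cv2.resize(p["pixels"][85:300,225:355],None,fx=3.6,fy=2.78*1.0 if 0 else 2.79))
```

```text
nut [0.5904 0.1    0.135 ]
knobtop [0.5996 0.0598 0.179 ]
tabtop [0.4334 0.0524 0.11  ]
tabmid [0.4462 0.0539 0.096 ]
caseFL [0.5368 0.0309 0.09  ]
caseFR [0.5157 0.1455 0.09  ]
chuteL [0.4087 0.0016 0.076 ]
chuteR [0.386  0.1275 0.076 ]
113 155 244 302
```

View pics/w0c.png

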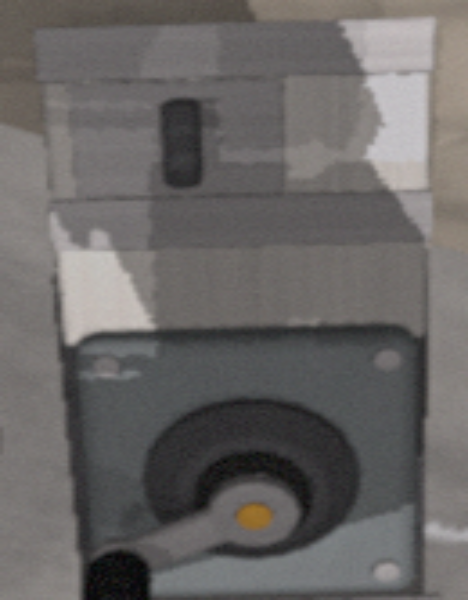

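Run:
```python
from h import *
o,p=snap("wrist")
f=lambda x,y:(225+(x+.5)/3.6-.5,85+(y+.5)/2.79-.5)
for n,uv,z in [("nut",f(254,515),.135),("tabtop",f(181,138),.11),("chuteL",f(37,30),.076),("chuteR",f(435,18),.076),("caseL",f(78,338),.09),("caseR",f(422,330),.09)]: print(n,np.round(uv,1),pix(p,uv,z,o).round(4))
b=p["pixels"].astype(int); B,G,R=b[...,0],b[...,1],b[...,2]
m=(R-B>60); m[:250]=0;m[285:]=0;m[:,:280]=0;m[:,310:]=0; r,c=np.nonzero(m); print("nutpx",c.mean(),r.mean(),len(c), pix(p,(c.mean(),r.mean()),.135,o))
print("cam",camT(p,o))
o,q=snap("top"); b=q["pixels"].astype(int); m=(b[...,2]-b[...,0]>50); m[:195]=0;m[225:]=0;m[:,:298]=0;m[:,320:]=0;r,c=np.nonzero(m); print("top nut",c.mean(),r.mean(),len(c),pix(q,(c.mean(),r.mean()),.135))
th=np.radians(10.3);Rz=np.array([[np.cos(th),-np.sin(th)],[np.sin(th),np.cos(th)]])
A=pix(q,(c.mean(),r.mean()),.135)[:2]; T=A+Rz@[-.15,-.018]; print("tab pred",T)
```

```text
nut [295.2 269.3] [0.5898 0.103  0.135 ]
tabtop [274.9 134.1] [0.444  0.0561 0.11  ]
chuteL [234.9  95.4] [0.4102 0.0029 0.076 ]
chuteR [345.5  91.1] [0.3849 0.129  0.076 ]
caseL [246.3 205.8] [0.5362 0.0343 0.09  ]
caseR [341.9 203. ] [0.5139 0.1493 0.09  ]
nutpx 295.2307692307692 269.5692307692308 65 [0.59015814 0.10311307 0.135     ]
cam (array([[-1.59838350e-01,  9.45207217e-01,  2.84666506e-01],
       [ 9.87143138e-01,  1.52944220e-01,  4.64380236e-02],
       [ 3.55458278e-04,  2.88429165e-01, -9.57501170e-01]]), array([0.41412716, 0.06209227, 0.51571082]))
top nut nan nan 0 [nan nan nan]
tab pred [nan nan]<stdin>:8: RuntimeWarning: Mean of empty slice.
  ret = ret.dtype.type(ret / rcount)
<stdin>:10: RuntimeWarning: Mean of empty slice.
```

>>> carry_out --pt "0 0 1.6 -20 -10 -50 0" --pt "0 0 1.6 -46 -21 -105 0.3" --pt "0 0 1.6 -46 -21 -160 0.3" --pt "0 0 1.6 -46 -21 -210 0.3" --pt "0 0 1.6 -46 -21 -245 0.3" --pt "0 0 1.6 -46 -21 -265 0.3" --pt "0 0 1.6 -46 -21 -270 0.3" --pt "0 0 1.6 -46 -21 -270 0.3"

```text
clock: 3.85
tool_pos: [0.4446, 0.0541, 0.087]
orientation: [180.0, 0.0, 100.8]
force: [-0.5, -0.3, 1.2]
opening: 0.0615
```

Run:
```python
from h import *
o,p=snap("wrist","w1"); print(o["tool_pos"],o["orientation"],o["force"],o["opening"])
th=np.radians(11);ca,sa=np.cos(th),np.sin(th)
im=p["pixels"].copy()
for z in(.11,.076):
  q=[[.444+ca*a-sa*b,.056+sa*a+ca*b,z] for a,b in((-.017,-.006),(-.017,.006),(.017,.006),(.017,-.006))]
  cv2.polylines(im,[proj(p,q,o).astype(np.int32)],True,(0,0,255) if z>.1 else (0,255,0),1)
cv2.imwrite("pics/w1a.png",im)
find(p,["shutter_tab"])
```

```text
[0.44455912 0.0541157  0.08697443] [1.79981236e+02 3.63937384e-03 1.00813586e+02] [-0.52599814 -0.32685718  1.1724576 ] 0.06152083705405334
```

View pics/w1a.png

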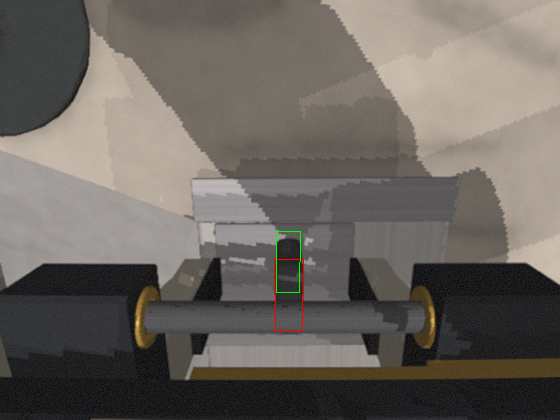

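>>> carry_out --pt "0 0 0 0 2 0 0.3" --pt "0 0 0 0 2 0 1" --pt "0 0 0 0 2 0 1" --pt "0 0 0 0 2 0 1" --pt "0 0 0 0 2 0 1" --pt "0 0 0 0 2 0 1" --pt "0 0 0 -1.5 9 0 1" --pt "0 0 0 -3 17 0 1" --pt "0 0 0 -4.5 25 0 1" --pt "0 0 0 -6 32 0 1" --pt "0 0 0 -7 36 0 1" --pt "0 0 0 -7 38 0 1" --pt "0 0 0 -7 38 0 1"

```text
clock: 5.58
tool_pos: [0.4371, 0.0913, 0.0865]
orientation: [-180.0, 0.1, 100.8]
force: [4.1, -8.0, -1.3]
opening: 0.0118
```

>>> carry_out --pt "0 0 0 -0.3 1.5 0 1" --pt "0 0 0 -0.3 1.5 0 1"

```text
clock: 5.82
tool_pos: [0.437, 0.0915, 0.0865]
orientation: [-179.9, 0.2, 100.9]
force: [10.2, -16.9, -3.2]
opening: 0.0118
```

>>> carry_out --pt "0 0 0 0 -2 0 0.4" --pt "0 0 0 0 -2 0 0.4" --pt "0 0 0 0 -2 0 0.4" --pt "0 0 0 0 -2 50 0.4" --pt "0 0 0 0 -2 110 0.4" --pt "0 0 0 20 -5 170 0.4" --pt "0 0 0 70 -10 215 0.4" --pt "0 0 0 120 -20 215 0.4" --pt "0 0 0 120 -20 215 0.4" --pt "0 0 0 120 -20 215 0.4"

```text
clock: 7.08
tool_pos: [0.5566, 0.0737, 0.3008]
orientation: [-179.9, -0.0, 100.8]
force: [-0.4, 0.8, -0.2]
opening: 0.0527
```

Run:
```python
from h import *
o,p=snap("wrist","w2"); print(o["tool_pos"],o["orientation"],o["force"])
find(p,["knob","handle","shutter_tab"])
b=p["pixels"].astype(int); m=(b[...,2]-b[...,0]>60).astype(np.uint8)
n,l,s,c=cv2.connectedComponentsWithStats(m)
for i in range(1,n):
    if 30<s[i,4]<3000: print(c[i],s[i,4],pix(p,c[i],.135,o).round(4))
r=ctrl.outline_of(p,"knob")
if r: 
    mm=r[0]["pixels"]; rr,cc=np.nonzero(mm); print("knob mask",rr.min(),rr.max(),cc.min(),cc.max())
    k=mm; im=p["pixels"].copy(); im[cv2.morphologyEx(mm.astype(np.uint8),cv2.MORPH_GRADIENT,np.ones((2,2)))>0]=(0,255,0); cv2.imwrite("pics/w2a.png",im)
```

```text
[0.55662437 0.07370155 0.30078124] [-1.79914513e+02 -2.43394176e-03  1.00791825e+02] [-0.39743212  0.820545   -0.19051748]
knob 0.63 [0.6148 0.0622 0.1773]
handle 0.8 [0.6026 0.0834 0.1315]
shutter_tab 0.77 [0.435  0.0874 0.0744]
[ 49.38319198 148.29491133] 2594 [ 0.5545 -0.1432  0.135 ]
[207.05154639 202.09278351] 194 [0.5776 0.0041 0.135 ]
[308.04123711 233.28865979] 97 [0.5901 0.103  0.135 ]
[ 86.78899083 260.12844037] 109 [ 0.6589 -0.1057  0.135 ]
[ 37.83962264 273.66037736] 106 [ 0.6835 -0.1547  0.135 ]
[157.65319865 319.01010101] 297 [ 0.7118 -0.0307  0.135 ]
[412.34693878 317.50340136] 147 [0.6604 0.2285 0.135 ]
[410.09677419 344.25806452] 31 [0.6923 0.2357 0.135 ]
knob mask 248 284 248 272
```

View pics/w2a.png

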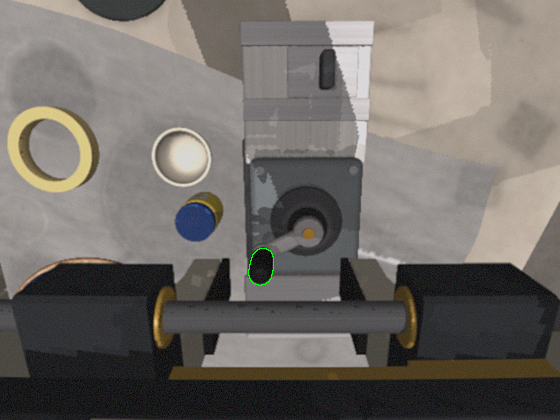

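Run:
```python
from h import *
o,p=snap("wrist")
r=ctrl.outline_of(p,"knob")[0]["pixels"].astype(np.uint8)
A=np.array([.5902,.103])
H,W=r.shape; best=[]
cnt=lambda a:cv2.convexHull(a.astype(np.int32))
t=np.linspace(0,2*np.pi,24)
for a in np.arange(-75,-30,1.):
  for R in (.048,.05,.052):
    k=A+R*np.array([np.cos(np.radians(a)),np.sin(np.radians(a))])
    P=[[k[0]+.011*np.cos(u),k[1]+.011*np.sin(u),z] for z in(.134,.179) for u in t]
    m=np.zeros((H,W),np.uint8); cv2.fillConvexPoly(m,cnt(np.round(proj(p,P,o))),1)
    best.append(((m&r).sum()/(m|r).sum(),a,R,k))
best.sort(key=lambda b:-b[0])
for b in best[:5]: print(b)
```

```text
(np.float64(0.7854166666666667), np.float64(-52.0), 0.05, array([0.62098307, 0.06359946]))
(np.float64(0.7813471502590673), np.float64(-54.0), 0.048, array([0.61841369, 0.06416718]))
(np.float64(0.7797311271975181), np.float64(-55.0), 0.048, array([0.61773167, 0.0636807 ]))
(np.float64(0.7781217750257998), np.float64(-51.0), 0.05, array([0.62166602, 0.0641427 ]))
(np.float64(0.7776628748707343), np.float64(-53.0), 0.05, array([0.62029075, 0.06306822]))
```

>>> carry_out --pt "0 0 0 40 -7 -20 0.4" --pt "0 0 0 63.5 -10.5 -50 0.4" --pt "0 0 0 63.5 -10.5 -90 0.4" --pt "0 0 0 63.5 -10.5 -125 0.4" --pt "0 0 0 63.5 -10.5 -150 0.4" --pt "0 0 0 63.5 -10.5 -157 0.4" --pt "0 0 0 63.5 -10.5 -157 0.4"

```text
clock: 8.3
tool_pos: [0.6206, 0.0633, 0.145]
orientation: [180.0, 0.0, 100.8]
force: [0.9, 0.5, -0.4]
opening: 0.0527
```

Run:
```python
from h import *
o,p=snap("wrist"); print(o["tool_pos"],o["orientation"],o["force"])
k=[.6203,.0631]; t=np.linspace(0,2*np.pi,24); im=p["pixels"].copy()
for z in (.134,.179):
  cv2.polylines(im,[proj(p,[[k[0]+.011*np.cos(u),k[1]+.011*np.sin(u),z] for u in t],o).astype(np.int32)],True,(0,255,0),1)
for q in ([.5902,.103,.135],): cv2.circle(im,tuple(int(v) for v in proj(p,q,o)[0]),3,(0,0,255),1)
cv2.imwrite("pics/w3.png",im)
```

```text
[0.62059739 0.06326189 0.14501061] [1.79988806e+02 1.31590302e-02 1.00840918e+02] [ 0.858069    0.47095857 -0.39982568]
```

View pics/w3.png

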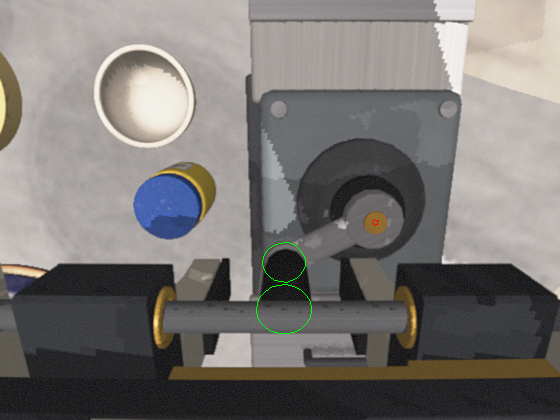

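>>> carry_out --pt "0 0 0 0 0 0 1" --pt "0 0 0 0 0 0 1" --pt "0 0 0 0 0 0 1" --pt "0 0 0 0 0 0 1" --pt "0 0 0 0 0 0 1"

```text
clock: 8.98
tool_pos: [0.6205, 0.0632, 0.1447]
orientation: [180.0, -0.0, 100.8]
force: [0.1, 0.4, 1.0]
opening: 0.021
```

```bash
cat > arc.py <<'E'
import numpy as np,sys
# arc.py a0 a1 step hold  [cx cy R] -> rows relative to the commanded pose at a0
a0,a1,st,hold=map(float,sys.argv[1:5])
n=int(np.ceil(abs(a1-a0)/st)); A=np.radians(np.linspace(a0,a1,n+1)); 
P=50*np.c_[np.cos(A),np.sin(A)]; D=(P-P[0])[1:]; D=np.vstack([D]+[D[-1:]]*int(hold))
print(len(D),"["+", ".join("[0, 0, 0, %.1f, %.1f, 0, 1]"%tuple(d) for d in D)+"]")
E
python3 arc.py -52.7 -72.7 4 1; python3 arc.py -72.7 -92.7 4 1
```

```text
6 [[0, 0, 0, -2.8, -2.0, 0, 1], [0, 0, 0, -5.8, -3.8, 0, 1], [0, 0, 0, -8.9, -5.4, 0, 1], [0, 0, 0, -12.1, -6.8, 0, 1], [0, 0, 0, -15.4, -8.0, 0, 1], [0, 0, 0, -15.4, -8.0, 0, 1]]
6 [[0, 0, 0, -3.4, -0.9, 0, 1], [0, 0, 0, -6.8, -1.6, 0, 1], [0, 0, 0, -10.3, -2.0, 0, 1], [0, 0, 0, -13.7, -2.2, 0, 1], [0, 0, 0, -17.2, -2.2, 0, 1], [0, 0, 0, -17.2, -2.2, 0, 1]]
```

>>> carry_out --pt "0 0 0 -2.8 -2.0 0 1" --pt "0 0 0 -5.8 -3.8 0 1" --pt "0 0 0 -8.9 -5.4 0 1" --pt "0 0 0 -12.1 -6.8 0 1" --pt "0 0 0 -15.4 -8.0 0 1" --pt "0 0 0 -15.4 -8.0 0 1"

```text
clock: 9.72
tool_pos: [0.6047, 0.0549, 0.1447]
orientation: [-180.0, 0.0, 100.8]
force: [-0.0, -0.4, 2.7]
opening: 0.0207
```

>>> carry_out --pt "0 0 0 -3.4 -0.9 0 1" --pt "0 0 0 -6.8 -1.6 0 1" --pt "0 0 0 -10.3 -2.0 0 1" --pt "0 0 0 -13.7 -2.2 0 1" --pt "0 0 0 -17.2 -2.2 0 1" --pt "0 0 0 -17.2 -2.2 0 1"

```text
clock: 10.48
tool_pos: [0.5874, 0.0528, 0.1446]
orientation: [-180.0, 0.0, 100.8]
force: [-0.3, -0.6, 3.6]
opening: 0.0207
```

```bash
for i in 0 1 2 3 4 5 6 7 8 9 10 11 12 13 14 15 16 17 18 19 20 21; do a=$(python3 -c "print(-92.7-10*$i)"); b=$(python3 -c "print(-92.7-10*$i-10)"); echo $b; python3 arc.py $a $b 5 1;done
```

```text
-102.7
3 [[0, 0, 0, -4.3, 0.4, 0, 1], [0, 0, 0, -8.6, 1.2, 0, 1], [0, 0, 0, -8.6, 1.2, 0, 1]]
-112.7
3 [[0, 0, 0, -4.2, 1.1, 0, 1], [0, 0, 0, -8.3, 2.6, 0, 1], [0, 0, 0, -8.3, 2.6, 0, 1]]
-122.7
3 [[0, 0, 0, -3.9, 1.9, 0, 1], [0, 0, 0, -7.7, 4.1, 0, 1], [0, 0, 0, -7.7, 4.1, 0, 1]]
-132.7
3 [[0, 0, 0, -3.6, 2.5, 0, 1], [0, 0, 0, -6.9, 5.3, 0, 1], [0, 0, 0, -6.9, 5.3, 0, 1]]
-142.7
3 [[0, 0, 0, -3.1, 3.1, 0, 1], [0, 0, 0, -5.9, 6.4, 0, 1], [0, 0, 0, -5.9, 6.4, 0, 1]]
-152.7
3 [[0, 0, 0, -2.5, 3.6, 0, 1], [0, 0, 0, -4.7, 7.4, 0, 1], [0, 0, 0, -4.7, 7.4, 0, 1]]
-162.7
3 [[0, 0, 0, -1.8, 4.0, 0, 1], [0, 0, 0, -3.3, 8.1, 0, 1], [0, 0, 0, -3.3, 8.1, 0, 1]]
-172.7
3 [[0, 0, 0, -1.1, 4.2, 0, 1], [0, 0, 0, -1.9, 8.5, 0, 1], [0, 0, 0, -1.9, 8.5, 0, 1]]
-182.7
3 [[0, 0, 0, -0.4, 4.3, 0, 1], [0, 0, 0, -0.3, 8.7, 0, 1], [0, 0, 0, -0.3, 8.7, 0, 1]]
-192.7
3 [[0, 0, 0, 0.4, 4.3, 0, 1], [0, 0, 0, 1.2, 8.6, 0, 1], [0, 0, 0, 1.2, 8.6, 0, 1]]
-202.7
3 [[0, 0, 0, 1.1, 4.2, 0, 1], [0, 0, 0, 2.6, 8.3, 0, 1], [0, 0, 0, 2.6, 8.3, 0, 1]]
-212.7
3 [[0, 0, 0, 1.9, 3.9, 0, 1], [0, 0, 0, 4.1, 7.7, 0, 1], [0, 0, 0
[... 240 characters left out ...]
, 0, 0, 7.4, 4.7, 0, 1], [0, 0, 0, 7.4, 4.7, 0, 1]]
-252.7
3 [[0, 0, 0, 4.0, 1.8, 0, 1], [0, 0, 0, 8.1, 3.3, 0, 1], [0, 0, 0, 8.1, 3.3, 0, 1]]
-262.7
3 [[0, 0, 0, 4.2, 1.1, 0, 1], [0, 0, 0, 8.5, 1.9, 0, 1], [0, 0, 0, 8.5, 1.9, 0, 1]]
-272.7
3 [[0, 0, 0, 4.3, 0.4, 0, 1], [0, 0, 0, 8.7, 0.3, 0, 1], [0, 0, 0, 8.7, 0.3, 0, 1]]
-282.7
3 [[0, 0, 0, 4.3, -0.4, 0, 1], [0, 0, 0, 8.6, -1.2, 0, 1], [0, 0, 0, 8.6, -1.2, 0, 1]]
-292.7
3 [[0, 0, 0, 4.2, -1.1, 0, 1], [0, 0, 0, 8.3, -2.6, 0, 1], [0, 0, 0, 8.3, -2.6, 0, 1]]
-302.7
3 [[0, 0, 0, 3.9, -1.9, 0, 1], [0, 0, 0, 7.7, -4.1, 0, 1], [0, 0, 0, 7.7, -4.1, 0, 1]]
-312.7
3 [[0, 0, 0, 3.6, -2.5, 0, 1], [0, 0, 0, 6.9, -5.3, 0, 1], [0, 0, 0, 6.9, -5.3, 0, 1]]
```

>>> carry_out --pt "0 0 0 -4.3 0.4 0 1" --pt "0 0 0 -8.6 1.2 0 1" --pt "0 0 0 -8.6 1.2 0 1"

```text
clock: 10.85
tool_pos: [0.5787, 0.0541, 0.1446]
orientation: [-180.0, -0.0, 100.8]
force: [-1.8, -2.2, 4.4]
opening: 0.0211
```

>>> carry_out --pt "0 0 0 -4.2 1.1 0 1" --pt "0 0 0 -8.3 2.6 0 1" --pt "0 0 0 -8.3 2.6 0 1"

```text
clock: 11.22
tool_pos: [0.5704, 0.0568, 0.1446]
orientation: [-180.0, -0.0, 100.8]
force: [-1.9, -2.2, 4.9]
opening: 0.0206
```

>>> carry_out --pt "0 0 0 -3.9 1.9 0 1" --pt "0 0 0 -7.7 4.1 0 1" --pt "0 0 0 -7.7 4.1 0 1"

```text
clock: 11.6
tool_pos: [0.5638, 0.0605, 0.1448]
orientation: [179.9, 0.1, 100.8]
force: [3.5, -5.3, 2.6]
opening: 0.0208
```

>>> carry_out --pt "0 0 0 -3.6 2.5 0 1" --pt "0 0 0 -6.9 5.3 0 1" --pt "0 0 0 -6.9 5.3 0 1"

```text
clock: 11.98
tool_pos: [0.5566, 0.0656, 0.1447]
orientation: [180.0, 0.1, 100.8]
force: [2.3, -7.8, 2.1]
opening: 0.0209
```

```bash
python3 arc.py -132.7 -222.7 5 1;python3 arc.py -222.7 -312.7 5 1;python3 arc.py -312.7 -402.7 5 1;python3 arc.py -402.7 -492.7 5 1
```

```text
19 [[0, 0, 0, -3.1, 3.1, 0, 1], [0, 0, 0, -5.9, 6.4, 0, 1], [0, 0, 0, -8.4, 10.0, 0, 1], [0, 0, 0, -10.5, 13.8, 0, 1], [0, 0, 0, -12.4, 17.8, 0, 1], [0, 0, 0, -13.8, 21.9, 0, 1], [0, 0, 0, -14.9, 26.1, 0, 1], [0, 0, 0, -15.7, 30.4, 0, 1], [0, 0, 0, -16.1, 34.7, 0, 1], [0, 0, 0, -16.0, 39.1, 0, 1], [0, 0, 0, -15.6, 43.4, 0, 1], [0, 0, 0, -14.9, 47.7, 0, 1], [0, 0, 0, -13.7, 51.9, 0, 1], [0, 0, 0, -12.2, 56.0, 0, 1], [0, 0, 0, -10.4, 60.0, 0, 1], [0, 0, 0, -8.2, 63.8, 0, 1], [0, 0, 0, -5.7, 67.3, 0, 1], [0, 0, 0, -2.8, 70.7, 0, 1], [0, 0, 0, -2.8, 70.7, 0, 1]]
19 [[0, 0, 0, 3.1, 3.1, 0, 1], [0, 0, 0, 6.4, 5.9, 0, 1], [0, 0, 0, 10.0, 8.4, 0, 1], [0, 0, 0, 13.8, 10.5, 0, 1], [0, 0, 0, 17.8, 12.4, 0, 1], [0, 0, 0, 21.9, 13.8, 0, 1], [0, 0, 0, 26.1, 14.9, 0, 1], [0, 0, 0, 30.4, 15.7, 0, 1], [0, 0, 0, 34.7, 16.1, 0, 1], [0, 0, 0, 39.1, 16.0, 0, 1], [0, 0, 0, 43.4, 15.6, 0, 1], [0, 0, 0, 47.7, 14.9, 0, 1], [0, 0, 0, 51.9, 13.7, 0, 1], [0, 0, 0, 56.0, 12.2, 0, 1], [0, 0, 0, 60.0, 10.4, 0, 1], [0, 0, 0, 63.8, 8.2, 0, 1], [0, 0, 0, 67.3, 5.7, 0, 1], [0, 0, 0, 70.7, 2.8, 0, 1], [0, 0, 0, 70.7, 2
[... 459 characters left out ...]
 [0, 0, 0, 8.2, -63.8, 0, 1], [0, 0, 0, 5.7, -67.3, 0, 1], [0, 0, 0, 2.8, -70.7, 0, 1], [0, 0, 0, 2.8, -70.7, 0, 1]]
19 [[0, 0, 0, -3.1, -3.1, 0, 1], [0, 0, 0, -6.4, -5.9, 0, 1], [0, 0, 0, -10.0, -8.4, 0, 1], [0, 0, 0, -13.8, -10.5, 0, 1], [0, 0, 0, -17.8, -12.4, 0, 1], [0, 0, 0, -21.9, -13.8, 0, 1], [0, 0, 0, -26.1, -14.9, 0, 1], [0, 0, 0, -30.4, -15.7, 0, 1], [0, 0, 0, -34.7, -16.1, 0, 1], [0, 0, 0, -39.1, -16.0, 0, 1], [0, 0, 0, -43.4, -15.6, 0, 1], [0, 0, 0, -47.7, -14.9, 0, 1], [0, 0, 0, -51.9, -13.7, 0, 1], [0, 0, 0, -56.0, -12.2, 0, 1], [0, 0, 0, -60.0, -10.4, 0, 1], [0, 0, 0, -63.8, -8.2, 0, 1], [0, 0, 0, -67.3, -5.7, 0, 1], [0, 0, 0, -70.7, -2.8, 0, 1], [0, 0, 0, -70.7, -2.8, 0, 1]]
```

>>> carry_out --pt "0 0 0 -3.3 3.0 0 1" --pt "0 0 0 -6.2 6.2 0 1" --pt "0 0 0 -8.7 9.7 0 1" --pt "0 0 0 -10.8 13.5 0 1" --pt "0 0 0 -12.7 17.5 0 1" --pt "0 0 0 -14.1 21.6 0 1" --pt "0 0 0 -15.2 25.8 0 1" --pt "0 0 0 -16.0 30.1 0 1" --pt "0 0 0 -16.4 34.4 0 1" --pt "0 0 0 -16.4 34.4 0 1"

```text
clock: 13.22
tool_pos: [0.5394, 0.0998, 0.1445]
orientation: [-179.9, 0.1, 100.8]
force: [0.0, -6.2, 4.8]
opening: 0.0208
```

```bash
python3 arc.py -177.7 -267.7 5 1;python3 arc.py -267.7 -357.7 5 1;python3 arc.py -357.7 -447.7 5 1;python3 arc.py -447.7 -537.7 5 1
```

```text
19 [[0, 0, 0, 0.0, 4.4, 0, 1], [0, 0, 0, 0.4, 8.7, 0, 1], [0, 0, 0, 1.2, 13.0, 0, 1], [0, 0, 0, 2.3, 17.2, 0, 1], [0, 0, 0, 3.8, 21.3, 0, 1], [0, 0, 0, 5.7, 25.2, 0, 1], [0, 0, 0, 7.9, 29.0, 0, 1], [0, 0, 0, 10.4, 32.6, 0, 1], [0, 0, 0, 13.2, 35.9, 0, 1], [0, 0, 0, 16.3, 39.0, 0, 1], [0, 0, 0, 19.7, 41.8, 0, 1], [0, 0, 0, 23.2, 44.3, 0, 1], [0, 0, 0, 27.0, 46.4, 0, 1], [0, 0, 0, 31.0, 48.3, 0, 1], [0, 0, 0, 35.1, 49.7, 0, 1], [0, 0, 0, 39.3, 50.9, 0, 1], [0, 0, 0, 43.6, 51.6, 0, 1], [0, 0, 0, 48.0, 52.0, 0, 1], [0, 0, 0, 48.0, 52.0, 0, 1]]
19 [[0, 0, 0, 4.4, -0.0, 0, 1], [0, 0, 0, 8.7, -0.4, 0, 1], [0, 0, 0, 13.0, -1.2, 0, 1], [0, 0, 0, 17.2, -2.3, 0, 1], [0, 0, 0, 21.3, -3.8, 0, 1], [0, 0, 0, 25.2, -5.7, 0, 1], [0, 0, 0, 29.0, -7.9, 0, 1], [0, 0, 0, 32.6, -10.4, 0, 1], [0, 0, 0, 35.9, -13.2, 0, 1], [0, 0, 0, 39.0, -16.3, 0, 1], [0, 0, 0, 41.8, -19.7, 0, 1], [0, 0, 0, 44.3, -23.2, 0, 1], [0, 0, 0, 46.4, -27.0, 0, 1], [0, 0, 0, 48.3, -31.0, 0, 1], [0, 0, 0, 49.7, -35.1, 0, 1], [0, 0, 0, 50.9, -39.3, 0, 1], [0, 0, 0, 51.6, -43.6, 0, 1], [0, 0, 0, 52.0, -48.0, 0, 1], [0, 0, 0, 52.0, -48
[... 488 characters left out ...]
-50.9, 0, 1], [0, 0, 0, -43.6, -51.6, 0, 1], [0, 0, 0, -48.0, -52.0, 0, 1], [0, 0, 0, -48.0, -52.0, 0, 1]]
20 [[0, 0, 0, -4.1, 0.0, 0, 1], [0, 0, 0, -8.3, 0.4, 0, 1], [0, 0, 0, -12.3, 1.0, 0, 1], [0, 0, 0, -16.3, 2.1, 0, 1], [0, 0, 0, -20.2, 3.4, 0, 1], [0, 0, 0, -24.0, 5.1, 0, 1], [0, 0, 0, -27.7, 7.0, 0, 1], [0, 0, 0, -31.1, 9.3, 0, 1], [0, 0, 0, -34.4, 11.8, 0, 1], [0, 0, 0, -37.4, 14.6, 0, 1], [0, 0, 0, -40.2, 17.7, 0, 1], [0, 0, 0, -42.7, 21.0, 0, 1], [0, 0, 0, -45.0, 24.4, 0, 1], [0, 0, 0, -47.0, 28.1, 0, 1], [0, 0, 0, -48.6, 31.8, 0, 1], [0, 0, 0, -49.9, 35.8, 0, 1], [0, 0, 0, -51.0, 39.8, 0, 1], [0, 0, 0, -51.6, 43.8, 0, 1], [0, 0, 0, -52.0, 48.0, 0, 1], [0, 0, 0, -52.0, 48.0, 0, 1]]
```

>>> carry_out --pt "0 0 0 0.0 4.4 0 1" --pt "0 0 0 0.4 8.7 0 1" --pt "0 0 0 1.2 13.0 0 1" --pt "0 0 0 2.3 17.2 0 1" --pt "0 0 0 3.8 21.3 0 1" --pt "0 0 0 5.7 25.2 0 1" --pt "0 0 0 7.9 29.0 0 1" --pt "0 0 0 10.4 32.6 0 1" --pt "0 0 0 13.2 35.9 0 1" --pt "0 0 0 16.3 39.0 0 1" --pt "0 0 0 19.7 41.8 0 1" --pt "0 0 0 23.2 44.3 0 1" --pt "0 0 0 27.0 46.4 0 1" --pt "0 0 0 31.0 48.3 0 1" --pt "0 0 0 35.1 49.7 0 1" --pt "0 0 0 39.3 50.9 0 1" --pt "0 0 0 43.6 51.6 0 1" --pt "0 0 0 48.0 52.0 0 1" --pt "0 0 0 48.0 52.0 0 1"

```text
clock: 15.6
tool_pos: [0.5865, 0.1529, 0.1443]
orientation: [-179.9, -0.0, 100.8]
force: [-6.9, -0.2, 7.8]
opening: 0.021
```

>>> carry_out --pt "0 0 0 4.4 0.0 0.2 1" --pt "0 0 0 8.7 -0.4 0.4 1" --pt "0 0 0 13.0 -1.2 0.6 1" --pt "0 0 0 17.2 -2.3 0.6 1" --pt "0 0 0 21.3 -3.8 0.6 1" --pt "0 0 0 25.2 -5.7 0.6 1" --pt "0 0 0 29.0 -7.9 0.6 1" --pt "0 0 0 32.6 -10.4 0.6 1" --pt "0 0 0 35.9 -13.2 0.6 1" --pt "0 0 0 39.0 -16.3 0.6 1" --pt "0 0 0 41.8 -19.7 0.6 1" --pt "0 0 0 44.3 -23.2 0.6 1" --pt "0 0 0 46.4 -27.0 0.6 1" --pt "0 0 0 48.3 -31.0 0.6 1" --pt "0 0 0 49.7 -35.1 0.6 1" --pt "0 0 0 50.9 -39.3 0.6 1" --pt "0 0 0 51.6 -43.6 0.6 1" --pt "0 0 0 52.0 -48.0 0.6 1" --pt "0 0 0 52.0 -48.0 0.6 1"

```text
clock: 17.98
tool_pos: [0.6397, 0.1068, 0.1446]
orientation: [180.0, -0.2, 100.8]
force: [-1.1, 6.2, 2.4]
opening: 0.0211
```

>>> carry_out --pt "0 0 0 0.0 -4.4 0 1" --pt "0 0 0 -0.4 -8.7 0 1" --pt "0 0 0 -1.2 -13.0 0 1" --pt "0 0 0 -2.3 -17.2 0 1" --pt "0 0 0 -3.8 -21.3 0 1" --pt "0 0 0 -5.7 -25.2 0 1" --pt "0 0 0 -7.9 -29.0 0 1" --pt "0 0 0 -10.4 -32.6 0 1" --pt "0 0 0 -13.2 -35.9 0 1" --pt "0 0 0 -16.3 -39.0 0 1" --pt "0 0 0 -19.7 -41.8 0 1" --pt "0 0 0 -23.2 -44.3 0 1" --pt "0 0 0 -27.0 -46.4 0 1" --pt "0 0 0 -31.0 -48.3 0 1" --pt "0 0 0 -35.1 -49.7 0 1" --pt "0 0 0 -39.3 -50.9 0 1" --pt "0 0 0 -43.6 -51.6 0 1" --pt "0 0 0 -48.0 -52.0 0 1" --pt "0 0 0 -48.0 -52.0 0 1"

```text
clock: 20.35
tool_pos: [0.5935, 0.0534, 0.1452]
orientation: [179.8, -0.0, 100.8]
force: [5.9, -2.1, -2.2]
opening: 0.0212
```

>>> carry_out --pt "0 0 0 -4.1 0.0 0 1" --pt "0 0 0 -8.3 0.4 0 1" --pt "0 0 0 -12.3 1.0 0 1" --pt "0 0 0 -16.3 2.1 0 1" --pt "0 0 0 -20.2 3.4 0 1" --pt "0 0 0 -24.0 5.1 0 1" --pt "0 0 0 -27.7 7.0 0 1" --pt "0 0 0 -31.1 9.3 0 1" --pt "0 0 0 -34.4 11.8 0 1" --pt "0 0 0 -37.4 14.6 0 1" --pt "0 0 0 -40.2 17.7 0 1" --pt "0 0 0 -42.7 21.0 0 1" --pt "0 0 0 -45.0 24.4 0 1" --pt "0 0 0 -47.0 28.1 0 1" --pt "0 0 0 -48.6 31.8 0 1" --pt "0 0 0 -49.9 35.8 0 1" --pt "0 0 0 -51.0 39.8 0 1" --pt "0 0 0 -51.6 43.8 0 1" --pt "0 0 0 -52.0 48.0 0 1" --pt "0 0 0 -52.0 48.0 0 1"

```text
clock: 22.85
tool_pos: [0.5393, 0.0998, 0.1447]
orientation: [-179.9, 0.1, 100.8]
force: [1.6, -6.3, 2.3]
opening: 0.0208
```

>>> carry_out --pt "0 0 0 0.0 4.4 0 1" --pt "0 0 0 0.4 8.7 0 1" --pt "0 0 0 1.2 13.0 0 1" --pt "0 0 0 2.3 17.2 0 1" --pt "0 0 0 3.8 21.3 0 1" --pt "0 0 0 5.7 25.2 0 1" --pt "0 0 0 7.9 29.0 0 1" --pt "0 0 0 10.4 32.6 0 1" --pt "0 0 0 13.2 35.9 0 1" --pt "0 0 0 16.3 39.0 0 1" --pt "0 0 0 19.7 41.8 0 1" --pt "0 0 0 23.2 44.3 0 1" --pt "0 0 0 27.0 46.4 0 1" --pt "0 0 0 31.0 48.3 0 1" --pt "0 0 0 35.1 49.7 0 1" --pt "0 0 0 39.3 50.9 0 1" --pt "0 0 0 43.6 51.6 0 1" --pt "0 0 0 48.0 52.0 0 1" --pt "0 0 0 48.0 52.0 0 1"

```text
clock: 25.22
tool_pos: [0.5861, 0.1527, 0.1445]
orientation: [-179.8, -0.0, 100.8]
force: [-6.1, -0.4, 7.2]
opening: 0.021
```

>>> carry_out --pt "0 0 0 4.4 0.0 0 1" --pt "0 0 0 8.7 -0.4 0 1" --pt "0 0 0 13.0 -1.2 0 1" --pt "0 0 0 17.2 -2.3 0 1" --pt "0 0 0 21.3 -3.8 0 1" --pt "0 0 0 25.2 -5.7 0 1" --pt "0 0 0 29.0 -7.9 0 1" --pt "0 0 0 32.6 -10.4 0 1" --pt "0 0 0 35.9 -13.2 0 1" --pt "0 0 0 39.0 -16.3 0 1" --pt "0 0 0 41.8 -19.7 0 1" --pt "0 0 0 44.3 -23.2 0 1" --pt "0 0 0 46.4 -27.0 0 1" --pt "0 0 0 48.3 -31.0 0 1" --pt "0 0 0 49.7 -35.1 0 1" --pt "0 0 0 50.9 -39.3 0 1" --pt "0 0 0 51.6 -43.6 0 1" --pt "0 0 0 52.0 -48.0 0 1" --pt "0 0 0 52.0 -48.0 0 1"

```text
clock: 27.6
tool_pos: [0.6397, 0.1068, 0.1446]
orientation: [180.0, -0.2, 100.8]
force: [-1.1, 6.5, 1.4]
opening: 0.021
```

>>> carry_out --pt "0 0 0 0.0 -4.4 0 1" --pt "0 0 0 -0.4 -8.7 0 1" --pt "0 0 0 -1.2 -13.0 0 1" --pt "0 0 0 -2.3 -17.2 0 1" --pt "0 0 0 -3.8 -21.3 0 1" --pt "0 0 0 -5.7 -25.2 0 1" --pt "0 0 0 -7.9 -29.0 0 1" --pt "0 0 0 -10.4 -32.6 0 1" --pt "0 0 0 -13.2 -35.9 0 1" --pt "0 0 0 -16.3 -39.0 0 1" --pt "0 0 0 -19.7 -41.8 0 1" --pt "0 0 0 -23.2 -44.3 0 1" --pt "0 0 0 -27.0 -46.4 0 1" --pt "0 0 0 -31.0 -48.3 0 1" --pt "0 0 0 -35.1 -49.7 0 1" --pt "0 0 0 -39.3 -50.9 0 1" --pt "0 0 0 -43.6 -51.6 0 1" --pt "0 0 0 -48.0 -52.0 0 1" --pt "0 0 0 -48.0 -52.0 0 1"

```text
clock: 29.98
tool_pos: [0.5936, 0.0533, 0.1452]
orientation: [179.8, -0.0, 100.8]
force: [7.6, -2.0, -1.7]
opening: 0.0209
```

```bash
python3 arc.py -807.7 -839.5 4 4
```

```text
12 [[0, 0, 0, -3.5, -0.0, 0, 1], [0, 0, 0, -6.9, 0.2, 0, 1], [0, 0, 0, -10.4, 0.7, 0, 1], [0, 0, 0, -13.8, 1.4, 0, 1], [0, 0, 0, -17.1, 2.3, 0, 1], [0, 0, 0, -20.4, 3.5, 0, 1], [0, 0, 0, -23.6, 4.8, 0, 1], [0, 0, 0, -26.6, 6.4, 0, 1], [0, 0, 0, -26.6, 6.4, 0, 1], [0, 0, 0, -26.6, 6.4, 0, 1], [0, 0, 0, -26.6, 6.4, 0, 1], [0, 0, 0, -26.6, 6.4, 0, 1]]
```

>>> carry_out --pt "0 0 0 -3.5 0.0 0 1" --pt "0 0 0 -6.9 0.2 0 1" --pt "0 0 0 -10.4 0.7 0 1" --pt "0 0 0 -13.8 1.4 0 1" --pt "0 0 0 -17.1 2.3 0 1" --pt "0 0 0 -20.4 3.5 0 1" --pt "0 0 0 -23.6 4.8 0 1" --pt "0 0 0 -26.6 6.4 0 1" --pt "0 0 0 -26.6 6.4 0 1" --pt "0 0 0 -26.6 6.4 0 1" --pt "0 0 0 -26.6 6.4 0 1"

```text
clock: 31.35
tool_pos: [0.5662, 0.0589, 0.145]
orientation: [179.9, 0.0, 100.8]
force: [5.1, -4.9, -0.6]
opening: 0.021
```

>>> carry_out --pt "0 0 0 1.5 -0.8 0 1" --pt "0 0 0 1.5 -0.8 0 0.45" --pt "0 0 0 1.5 -0.8 0 0.45" --pt "0 0 0 1.5 -0.8 0 0.45" --pt "0 0 0 1.5 -0.8 0 0.45" --pt "0 0 0 1.5 -0.8 30 0.45" --pt "0 0 0 1.5 -0.8 75 0.45" --pt "0 0 0 -50 10 90 0.45" --pt "0 0 0 -100 25 90 0.45" --pt "0 0 0 -128 32 80 0.45" --pt "0 0 0 -128 32 50 0.45" --pt "0 0 0 -128 32 50 0.45"

```text
clock: 32.85
tool_pos: [0.436, 0.0905, 0.1941]
orientation: [-179.8, 0.0, 100.8]
force: [0.3, 0.1, -0.0]
opening: 0.0479
```

Run:
```python
from h import *
o,p=snap("wrist"); print(o["tool_pos"],o["orientation"],o["force"],o["opening"])
find(p,["shutter_tab","knob"])
th=np.radians(10.8);ca,sa=np.cos(th),np.sin(th)
im=p["pixels"].copy()
q=[[.437+ca*a-sa*b,.0915+sa*a+ca*b,.11] for a,b in((-.017,-.006),(-.017,.006),(.017,.006),(.017,-.006))]
cv2.polylines(im,[proj(p,q,o).astype(np.int32)],True,(0,0,255),1)
cv2.imwrite("pics/w4.png",im)
```

```text
[0.43595248 0.09050217 0.19407254] [-1.79844126e+02  4.29296348e-02  1.00844555e+02] [ 0.34317141  0.116835   -0.00763938] 0.04788250571376852
shutter_tab 0.64 [0.4355 0.0936 0.076 ]
```

View pics/w4.png

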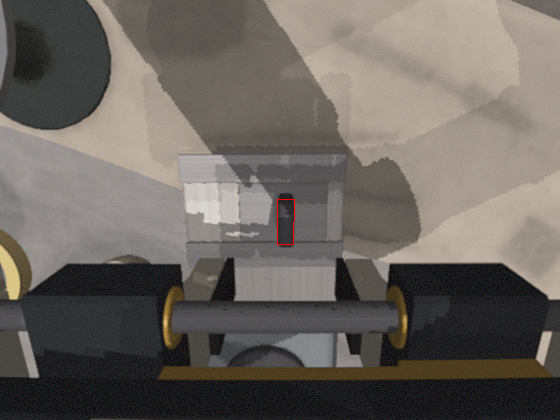

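>>> carry_out --pt "0 0 0 1 1 -50 0.45" --pt "0 0 0 1 1 -90 0.45" --pt "0 0 0 1 1 -107 0.45" --pt "0 0 0 1 1 -107 1" --pt "0 0 0 1 1 -107 1" --pt "0 0 0 1 1 -107 1" --pt "0 0 0 1 1 -107 1" --pt "0 0 0 2.5 -6 -107 1" --pt "0 0 0 4 -14 -107 1" --pt "0 0 0 5.5 -22 -107 1" --pt "0 0 0 7 -30 -107 1" --pt "0 0 0 8 -34 -107 1" --pt "0 0 0 8 -36 -107 1" --pt "0 0 0 8 -36 -107 1"

```text
clock: 34.75
tool_pos: [0.4459, 0.0561, 0.0889]
orientation: [179.9, -0.1, 100.8]
force: [-4.4, 8.4, 5.5]
opening: 0.0118
```

>>> carry_out --pt "0 0 0 0.3 -1.5 0 1" --pt "0 0 0 0.3 -1.5 0 1"

```text
clock: 35.0
tool_pos: [0.446, 0.0559, 0.0889]
orientation: [179.8, -0.2, 100.8]
force: [-10.9, 17.4, 7.7]
opening: 0.0116
```

>>> carry_out --pt "0 0 0 -0.4 2 0 0.45" --pt "0 0 0 -0.4 2 0 0.45" --pt "0 0 0 -0.4 2 0 0.45" --pt "0 0 0 -0.4 2 0 0.45" --pt "0 0 0 -0.4 2 40 0.45" --pt "0 0 0 -0.4 2 100 0.45" --pt "0 0 0 -0.4 2 160 0.45" --pt "0 0 0 -0.4 2 220 0.45" --pt "0 0 0 -0.4 -30 250 0.45" --pt "0 0 0 -0.4 -60 250 0.45" --pt "0 0 0 -0.4 -60 250 0.45" --pt "0 0 0 -0.4 -60 250 0.45"

```text
clock: 36.5
tool_pos: [0.4451, -0.0067, 0.3379]
orientation: [-180.0, -0.0, 100.8]
force: [-0.4, 0.7, -0.6]
opening: 0.0481
```

Run:
```python
from h import *
o,p=snap("wrist"); print(o["tool_pos"],o["force"]); find(p,["shutter_tab","cup","knob"])
o,s=snap("scene"); find(s,["shutter_tab","cup","knob"])
a=p["pixels"]; cv2.imwrite("pics/end.png",np.vstack([a[40:320,100:480],cv2.resize(s["pixels"][160:300,200:390],(380,280))]))
```

```text
[ 0.44507871 -0.00665634  0.33788268] [-0.36979079  0.6950314  -0.63860048]
shutter_tab 0.82 [0.4435 0.0539 0.0738]
cup 0.46 [0.5559 0.056  0.1464]
knob 0.44 [0.558  0.0524 0.145 ]
shutter_tab 0.9 [0.4395 0.0629 0.0779]
shutter_tab 0.29 [0.5653 0.0679 0.1341]
cup 0.62 [0.4268 0.0969 0.0195]
knob 0.51 [0.5587 0.0652 0.1573]
```

View pics/end.png

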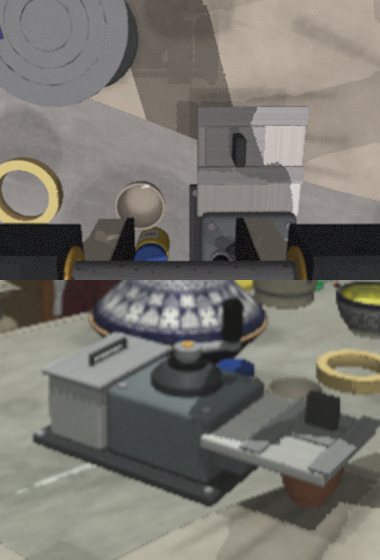

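```bash
python3 -c "
from plant import ctrl
print(ctrl.close_job())"
```

```text
the job is handed in; nothing more can be done
None
```

The calibration run is done and handed in at about 36.5 s of the 72 s allowed. No verdict came back, and the auger turns can't be read directly.

- **Shutter open:** I slid it until it met the stop. The force rose to about 17 N with no more movement.
- **Finding the bite:** I cranked clockwise in 10° steps. The resistance jumped from about 1 N to 6–7 N between crank angles of about -113° and -121°, so I took the bite as -117° ± 4°.
- **Two turns:** I stopped with the crank at about -837.5°, allowing for arm and coupling give. That is about 720° ± 5° from the bite. Sideways force on the crank at the checks was 4 N or less (about 0.5 mm), plus 6–8 N of driving force. Each is well below the 24 N limit.
- **Shutter closed:** I slid it back to the stop, 36 mm of travel, again with about 17 N and no more movement.

After I let go, the pictures showed the tab on the closed side and the cup upright under the outlet. Its detected position was within about 3 mm of the start, which is inside the detector's error. The gripper was clear of everything.

Two readings were slightly off:
- **Knob detection:** the last detections put the knob 8–10 mm from where the arm released it. I put this down to the detector's low confidence (about 0.5) and did not check further.
- **Vertical force:** it reached nearly 8 N on the knob at one point in each turn.

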